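# Draw the locating pin of a slide jig with a pull hook and hold it

### The job

Unlock the loading slide of the jig so that I can change its coupon: lift the pull hook straight up out of the wooden tool block, catch the eye of the locating pin with it (the pin is to hang on the hook, so that it does not cock and bind in its bushing; keep the fingers off the pin) and draw the pin gently straight up until the turned groove round its rod stands just clear above the bushing, the end of the rod staying well inside the bushing. Do not shift the slide, the coupon or the other things on the bench. Finish while still holding the hook with the pin hanging on it at that height: the pin would drop back in if let go.

Things in the scene. Friction and masses are not known exactly. Their poses are not given: they have to be found in the camera images.
- hook_grip (a point): Middle of the handle of the pull hook, a loose tool (110 g, 166 mm tall) standing upright in the tool block, hook end down. Flat-sided grey handle: 24 mm along the tool's x, 16 mm along its y, 76 mm tall (38 mm above and below this point); grip it across the 16 mm. z points up along the tool; its foot is 128 mm below this point.
- hook_seat (a point): Where the eye hangs on the pull hook: middle of the upper side of its bottom bar, 122 mm straight below hook_grip, same axes. A J of 6 mm round steel in the x-z plane, open tip to +x. From here: bar flat from x = -8 to +8 mm, underside 6 mm lower; the tip turns up at x = 9 to 15, ending 8.5 higher; the shank rises at x = -16 to -10 for 60 mm, then cranks in under the handle (x = 0).
- pull_hook: The pull hook as a whole; origin at the middle of its underside, 6 mm below hook_seat, same axes.
- tool_block: Fixed wooden bench block, 72 (x) x 84 (y) x 64 mm tall, origin at the centre of its underside. The pull hook stands in a slot 35 (x) x 10 mm (y) centred at y = -14 mm, floor at z = 8 mm, with 2 mm of play each way; its tip points to the block's +x. A fixed hex key stands at x = -18, y = +24 mm and reaches z = 100 mm.
- slide_jig: Fixed jig, origin at the centre of its underside: base 92 (x) x 120 (y) mm, two rails, bridge plate 92 (x) x 50 (y) mm with its top at z = 46 mm. An upright steel bushing, bore 15 mm, stands at x = y = 0 from z = 28 mm to its rim at z = 62 mm. The loading slide runs along y under the bridge, 44 mm wide, from y = -75 to +95 mm, top at z = 25.5 mm.
- locating_pin: Loose steel pin (about 180 g) in the bushing: rod 14 mm thick, 54 mm long, through the slide into the base; above it a stop collar (24 mm wide, 4 thick) resting on the rim, and an eye. Origin at the rod's lower end (z = 8 mm of the jig when seated), z up. The groove lies 30 to 33 mm above that end: raised 24 mm the pin shows it whole and is clear of the slide; raised 54 mm it is out.
- pin_eye (a point): Centre of the pin's eye: a ring of 6 mm round steel, opening 22 mm, outside 34 mm, upright in the pin's y-z plane, so the hook passes through it along the pin's x (either way). 80 mm above the rod's lower end, 88 mm above the bench when seated, 22 mm above the collar's top. The round pin can turn in the bushing.
- pin_foot (a point): Lower end of the locating pin's rod, on its axis.
- loading_slide (a joint): Position of the loading slide along the jig's y, m; 0 = as found, locked by the pin.
- test_coupon: Loose brown test coupon, 35 x 50 x 12 mm, lying in the nest at the +y end of the loading slide; origin at the centre of its underside.
- caliper: Loose caliper lying on the bench in front of the jig, 65 x 215 x 9 mm; to be left alone.
- nut_dish: Loose shallow dish, diameter 70, 14 mm high, behind the jig to the left; to be left alone.
- collar0: Loose bronze collar, diameter 26, 10 mm high, left of the jig; to be left alone.
- collar1: A second collar like it; to be left alone.
Things that resemble listed ones, but are neither listed nor needed, are in the scene too. What is shaped like the pull_hook but turquoise or yellow is not meant.

How it is judged:
On the way, in this order (a step that is already met when the one before it is completed fails the run):
1. the pull hook is held and its foot is above the tool block (height (world z) of pull_hook above 0.066 m and contact force between the fingers and pull_hook above 1 N), for 0.2 s.
2. the hook's bar lies through the eye of the pin, which is still in its seat (x of pin_eye in the frame of hook_seat between -0.01 and 0.01 m and y of pin_eye in the frame of hook_seat between -0.01 and 0.01 m and z of pin_eye in the frame of hook_seat between -0.016 and 0.012 m and z of pin_foot in the frame of slide_jig below 0.014 m), for 0.1 s.
3. the pin hangs on the hook and has begun to rise (z of pin_foot in the frame of slide_jig above 0.014 m and contact force between pull_hook and locating_pin above 0.7 N), for 0.1 s.
At the end, for the whole second after the job is handed in: Pin raised 23 to 42 mm (groove clear of the rim, 12 mm of rod still in the bushing), within 0.06 rad of upright, at rest, hanging on the held hook (over 0.7 N), under 4 N on the jig, hook clear of the jig, robot off the pin; slide within 4 mm, coupon within 8 mm of its start (z of pin_foot in the frame of slide_jig between 0.031 and 0.05 m and horizontal distance between pin_foot and slide_jig below 0.003 m and angle between locating_pin's own z axis and vertical below 0.06 rad and contact force between pull_hook and locating_pin above 0.7 N and contact force between the fingers and pull_hook above 1 N and contact force between pull_hook and slide_jig below 0.3 N and contact force between locating_pin and slide_jig below 4 N and contact force between the arm and locating_pin below 0.3 N and linear speed of locating_pin below 0.02 m/s and value of joint loading_slide between -0.004 and 0.004 m and distance of test_coupon from where it was at the start of the episode below 0.008 m); the arm keeps its last pose, push and grip.
It fails at once if the robot itself pushes or grips the pin (over 1 N) (contact force between any of the arm, the fingers and locating_pin above 1 N).
It fails at once if the pin is forced against the jig (over 25 N) (contact force between locating_pin and slide_jig above 25 N).
It fails at once if the pin is pulled out of its bushing (z of pin_foot in the frame of slide_jig above 0.06 m).
It fails at once if the loading slide is shifted (over 8 mm) (value of joint loading_slide above 0.008 m or value of joint loading_slide below -0.008 m).
It fails at once if a thing on the bench is disturbed (coupon, caliper, dish or collar moved over 20 mm) (distance of any of test_coupon, caliper, nut_dish, collar0, collar1 from where it was at the start of the episode above 0.02 m).
It also fails if it takes over 45 s, if anything falls off the work surface, if the arm or the gripper's body presses on something with over 40 N, if the wrist force passes 120 N, or if a joint passes its speed limit or range.

### The arm

A 6-joint arm with a two-finger parallel gripper is mounted at the origin on a cart in front of the work surface, level with it; the furniture and walls round the work are solid. World frame = base frame: x ahead of the robot, y to its left, z up, the work surface at z = 0. Lengths are in m, angles in rad, forces in N, time in s.
With the tool pointing down it reaches from about 0.225 to 0.875 m from the base axis. Payload 3.4 kg.
Tool frame: the origin (TCP) lies midway between the tips of the shut fingers; the grasp point (between the pads) lies 19 mm behind it; z points along the fingers, x is the direction in which the jaws open and shut, and the axes are right-handed (so a half turn about z gives the same grasp; the last joint's range is limited). The gripper opens to 85 mm and grips with 20 to 120 N. Pads are 22 mm wide; open, the fingers measure 114 mm over their backs; the gripper's body (76 mm by 85 mm) begins 54 mm behind the grasp point. The pads swing forward as they close: fully open they stand 13 mm farther back than shut.
Start: joints at [1.092, 0.276, 1.505, -0, 1.361, -0.121], TCP at [0.201, 0.539, 0.196] pointing down, gripper open.
Joint ranges: [-2.89, 2.89], [-0.75, 2.08], [0.22, 2.7], [-1.18, 4.32], [0.11, 2.71], [-2.7, 2.7]. Speed limits (rad/s): [2.57, 2.57, 3.14, 3.14, 3.14, 3.14].

### API

Orientations are given as a unit quaternion [x, y, z, w].
In Python, from station import env gives the robot as it stands.
- The arm moves only by the tool send_rows, never from a script. Its argument "deltas" is a list of rows, each an object of numbers: "dx", "dy", "dz": the shift along the tool's x, y, z in units of 40 mm (1.0 is 40 mm); "ax", "ay", "az": the turn, a rotation vector about the tool's x, y, z in units of 6 degrees (1.0 is 6 degrees). In form: [{"dx": .., "dy": .., "dz": .., "ax": .., "ay": .., "az": ..}, ...]. A call has 1 to 10 rows; each row shifts and turns the commanded pose from where the row before left it, along the tool's axes as they then stand; what a row does not reach is not made up. A row lasts 1/12 s, in which the tool goes at most 41.7 mm and 7.16 degrees, less where a joint would pass 70% of its speed; a pose out of reach is approached as far as the arm can. A call is refused whole if a number of a shift passes 1 or a number of a turn 1, either way. A call with a gripper value outside its range is refused whole. "jaw" is the opening in per cent of the stroke, from 0 (shut) to 100 (fully open), set as the call begins (left out, the last holds). The fingers move at their own pace and stop on an object; "force" is the grip in N (left out, the last holds). Time passes only in rows, so rows that do not move let the fingers close. It gives the time, the measured TCP pose, the force and the opening at its end, in the units of the state.
- env.sense(): the state, without advancing time (a new reading comes with each control period).
- env.camera(name): name is "side" or "top" or "wrist"; returns a dict with "frame" (384x512x3 uint8, red, green, blue), "vfov" (degrees; the focal length in pixels is half the picture's height over the tangent of half this angle, whatever the lens; pixels are square), "cx", "cy" (the principal point, pixels), "R" (3x3) and "t" (3): a world point X has camera coordinates R X + t. Camera axes: x right, y down, z forward; pixel columns grow to the right and rows downward; lengths in m; the calibration is good to about 2 mm. A picture is of the moment at which its call begins. There is no depth.
- env.job_done(): hands the job in, once; it reports no verdict.
The state is a dict: "time": time; "q": joint angles; "joint_velocities": joint speeds; "tau": joint torques, N m; "position": TCP position; "eef_rot": TCP orientation; "wrist_force": force on the tool from outside, world axes, zero at the start; "torque": the same for the moment, N m; "grip_width": finger opening in m.
Only numpy, scipy, OpenCV 4.12 (cv2) and the standard library are available. Lean on these libraries where they do the work, as an engineer would, in place of code of your own. Each camera call takes 0.05 s, during which the arm holds its last target.

## Working session

There is one attempt and no reset: what is moved stays moved. The work goes in short steps, Python scripts to look and compute and a tool call to move; the robot and the scene stay as the last step left them, time stands still between calls to the robot, and variables do not carry over. Pictures are saved under pics/ and viewed, and the job is handed in when it is done.

Besides the shell and the picture viewer there is one more tool, called after "Request:" as name(argument=value, ...), one argument or row to a line, values as JSON. send_rows: Moves the arm, as the interface text tells. Its arguments: {"type":"object","properties":{"deltas":{"type":"array"},"jaw":{"type":"number"},"force":{"type":"number"}},"required":["deltas"]}

```bash
mkdir -p pics; ls
cat > h.py <<'E'
import numpy as np, cv2
from station import env
def cam(n,save=None):
    c=env.camera(n); 
    c['f']=c['frame'].shape[0]/2/np.tan(np.radians(c['vfov'])/2)
    c['R']=np.array(c['R']);c['t']=np.array(c['t'])
    if save: cv2.imwrite('pics/'+save+'.png',c['frame'][:,:,::-1])
    return c
def ray(c,u,v):
    d=c['R'].T@np.array([(u-c['cx'])/c['f'],(v-c['cy'])/c['f'],1.]); return -c['R'].T@c['t'],d/np.linalg.norm(d)
def onz(c,u,v,z):
    o,d=ray(c,u,v); return o+d*(z-o[2])/d[2]
def proj(c,X):
    p=c['R']@np.asarray(X,float)+c['t']; return c['cx']+c['f']*p[0]/p[2], c['cy']+c['f']*p[1]/p[2]
def tri(c1,p1,c2,p2):
    o1,d1=ray(c1,*p1);o2,d2=ray(c2,*p2)
    A=np.stack([d1,-d2],1);s=np.linalg.lstsq(A,o2-o1,rcond=None)[0]
    a=o1+s[0]*d1;b=o2+s[1]*d2
    return (a+b)/2,np.linalg.norm(a-b)
E
python3 - <<'E'
from h import *
for n in ['side','top','wrist']:
    c=cam(n,n+'0'); print(n,c['vfov'],c['f'],c['cx'],c['cy'],(-c['R'].T@c['t']).round(3),c['R'].round(3).tolist())
print(env.sense())
E
```

```text
pics
side 53.54494950201189 380.5495523760053 250.8266808301743 197.43995617685937 [0.392 0.938 0.499] [[-0.994, -0.105, -0.008], [-0.042, 0.471, -0.881], [0.096, -0.876, -0.472]]
top 47.915025189580774 432.1011180638618 248.0870201404526 190.26435170297864 [0.39  0.181 1.236] [[0.011, -1.0, 0.002], [-0.996, -0.011, -0.083], [0.083, -0.001, -0.997]]
wrist 67.36017811580096 288.1087024423642 252.31400699481114 193.43506202076748 [0.137 0.562 0.374] [[0.351, 0.936, -0.001], [0.901, -0.337, 0.273], [0.255, -0.097, -0.962]]
{'time': 0.15, 'q': array([ 1.09202641e+00,  2.76472496e-01,  1.50582034e+00, -7.66854048e-06,
        1.36068673e+00, -1.21028487e-01]), 'joint_velocities': array([-0.00023438, -0.00263968, -0.00233606,  0.00029706, -0.00157455,
        0.00330449]), 'tau': array([ 1.42413086e-03, -4.17145050e+01, -2.46031594e+01, -8.20292421e-07,
        7.64444849e-03,  1.78079137e-05]), 'position': array([0.20116741, 0.53820749, 0.19503423]), 'eef_rot': array([ 8.21631729e-01,  5.70018263e-01, -6.11573129e-04,  3.26917705e-04]), 'wrist_force': array([-1.36009349,  0.66437612, -0.26700351]), 'torque': array([ 0.00237685,  0.00039762, -0.00689237]), 'grip_width': 0.08561682321460258}
```

View pics/side0.png

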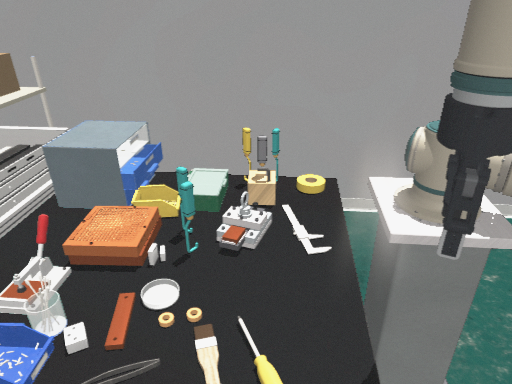

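View pics/top0.png

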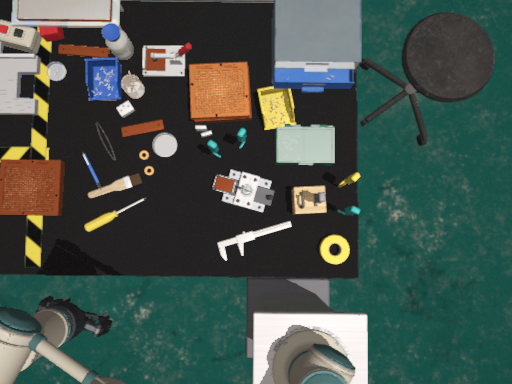

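View pics/wrist0.png

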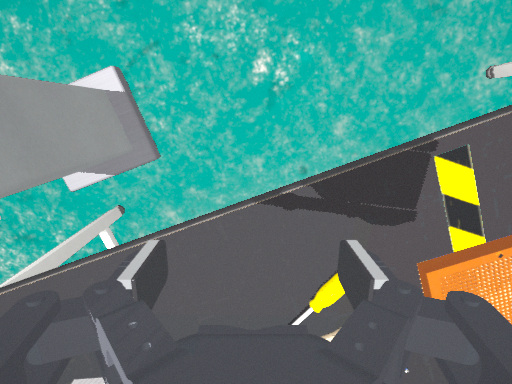

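Run:
```python
from h import *
a=cv2.imread('pics/top0.png')[110:260,190:370]; b=cv2.imread('pics/side0.png')[110:270,150:350]
cv2.imwrite('pics/t1.png',cv2.resize(a,None,fx=4.4,fy=4,interpolation=cv2.INTER_CUBIC)[:600])
cv2.imwrite('pics/t1.png',cv2.resize(a,None,fx=4,fy=4,interpolation=cv2.INTER_CUBIC))
cv2.imwrite('pics/s1.png',cv2.resize(b[:150],None,fx=4,fy=4,interpolation=cv2.INTER_CUBIC))
```

```text
(no output)
```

View pics/t1.png

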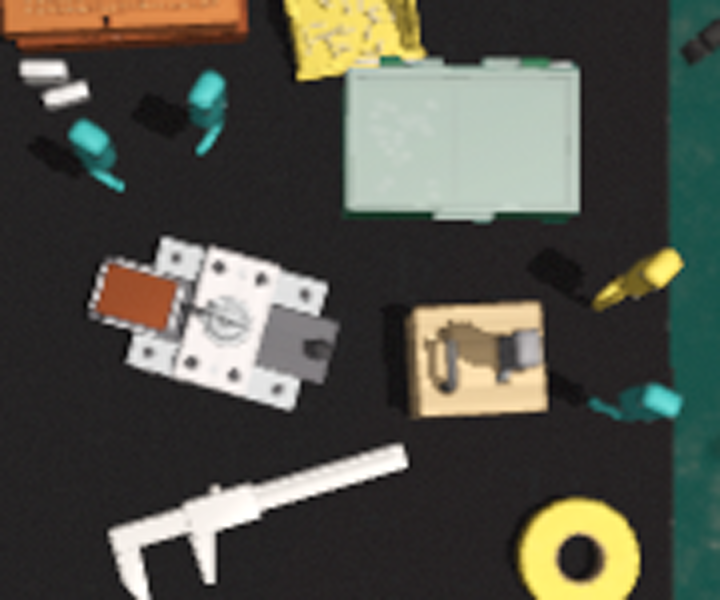

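View pics/s1.png

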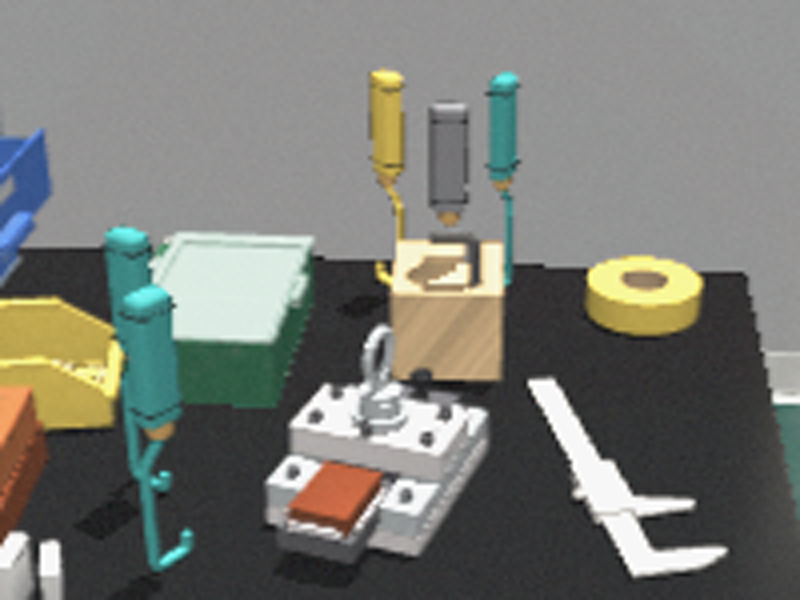

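Run:
```python
from h import *
c=cam('top');s=cam('side')
T=lambda u,v:(190+(u+.5)/4-.5,110+(v+.5)/4-.5)
S=lambda u,v:(150+(u+.5)/4-.5,110+(v+.5)/4-.5)
hsv=cv2.cvtColor(c['frame'],cv2.COLOR_RGB2HSV)
m=((hsv[...,0]>8)&(hsv[...,0]<28)&(hsv[...,1]>60)&(hsv[...,2]>120)).astype('u1'); 
mm=np.zeros_like(m); mm[180:220,288:330]=m[180:220,288:330]
p=cv2.findNonZero(mm); r=cv2.minAreaRect(p); print(r); print([onz(c,*q,.064).round(4) for q in cv2.boxPoints(r)])
print('block ctr',onz(c,*r[0],.064))
print('hook top tri',tri(c,T(530,340),s,S(449,107)), onz(c,*T(530,350),.174))
for n,q,z in [('yel',(668,263),.166),('turq',(664,399),.166)]: print(n,onz(c,*T(*q),z))
print('yel',tri(c,T(668,263),s,S(387,75)),'turq',tri(c,T(664,399),s,S(505,78)))
print('turqs',tri(c,T(92,135),s,S(147,295)),tri(c,T(208,85),s,S(128,235)))
# jig bridge
w=((hsv[...,1]<40)&(hsv[...,2]>140)).astype('u1');mm=np.zeros_like(w);mm[165:220,215:278]=w[165:220,215:278]
for z,q in [(.046,(158,)),]: pass
print('eye top tri',tri(c,T(231,319),s,S(381,328)))
print('bolts',[onz(c,*T(*q),.046).round(4) for q in [(219,267),(261,279),(192,362),(234,375)]])
print('slide coupon corners',[onz(c,*T(*q),.03).round(4) for q in [(105,262),(183,282),(95,315),(170,330)]])
```

```text
((309.51812744140625, 199.38009643554688), (27.635353088378906, 32.48699951171875), 87.27368927001953)
[array([0.5006, 0.0581, 0.064 ]), array([ 0.5058, -0.0304,  0.064 ]), array([ 0.4307, -0.0336,  0.064 ]), array([0.4255, 0.0543, 0.064 ])]
block ctr [0.4655308  0.01210908 0.064     ]
hook top tri (array([ 0.46812905, -0.0035476 ,  0.1721642 ]), np.float64(0.005139739902196541)) [ 0.46438868 -0.00309852  0.174     ]
yel [ 0.52026261 -0.09068368  0.166     ]
turq [ 0.43548513 -0.08737701  0.166     ]
yel (array([ 0.51838494, -0.09130855,  0.16405932]), np.float64(0.004213145020129359)) turq (array([ 0.43432578, -0.08762964,  0.16508695]), np.float64(0.002394664988380873))
turqs (array([0.59635789, 0.2696008 , 0.16423638]), np.float64(0.001661621947370069)) (array([0.62746122, 0.19687341, 0.164119  ]), np.float64(0.004905130176261153))
eye top tri (array([0.48813559, 0.18130514, 0.10495926]), np.float64(0.0015232110684156815))
bolts [array([0.5285, 0.19  , 0.046 ]), array([0.5205, 0.1608, 0.046 ]), array([0.4624, 0.2078, 0.046 ]), array([0.4537, 0.1787, 0.046 ])]
slide coupon corners [array([0.533 , 0.2701, 0.03  ]), array([0.5195, 0.2152, 0.03  ]), array([0.4955, 0.2765, 0.03  ]), array([0.4856, 0.2238, 0.03  ])]
```

Request:
send_rows(
  deltas=[
    {"az": -1, "dz": -0.45},
    {"az": -1, "dz": -0.45},
    {"az": -1, "dz": -0.45},
    {"az": -1, "dz": -0.45},
    {"dx": -0.92, "dy": 0.38},
    {"dx": -0.92, "dy": 0.38},
    {"dx": -0.92, "dy": 0.38},
    {"dx": -0.92, "dy": 0.38},
    {"dx": -0.92, "dy": 0.38},
    {"dx": -0.92, "dy": 0.38},
  ],
  jaw=100,
)

```text
invalid input
```

Request:
send_rows(
  deltas=[
    {"dx": -0.92, "dy": 0.38},
    {"dx": -0.92, "dy": 0.38},
    {"dx": -0.92, "dy": 0.38},
    {"dx": -0.92, "dy": 0.38},
    {"dx": -0.92, "dy": 0.38},
    {"dx": -0.92, "dy": 0.38},
    {"dx": -0.92, "dy": 0.38},
  ],
)

```text
invalid input
```

Request:
send_rows(
  deltas=[
    {"dx": 0, "dy": 0, "dz": -0.45, "ax": 0, "ay": 0, "az": -1},
    {"dx": 0, "dy": 0, "dz": -0.45, "ax": 0, "ay": 0, "az": -1},
    {"dx": 0, "dy": 0, "dz": -0.45, "ax": 0, "ay": 0, "az": -1},
    {"dx": 0, "dy": 0, "dz": -0.45, "ax": 0, "ay": 0, "az": -1},
  ],
  jaw=100,
)

```text
time: 0.58
position: [0.2013, 0.5384, 0.2683]
eef_rot: [0.683, 0.73, -0.0, 0.0]
wrist_force: [0.9, -0.1, 0.1]
grip_width: 0.0851
```

Request:
send_rows(
  deltas=[
    {"dx": -0.92, "dy": 0.38, "dz": 0, "ax": 0, "ay": 0, "az": 0},
    {"dx": -0.92, "dy": 0.38, "dz": 0, "ax": 0, "ay": 0, "az": 0},
    {"dx": -0.92, "dy": 0.38, "dz": 0, "ax": 0, "ay": 0, "az": 0},
    {"dx": -0.92, "dy": 0.38, "dz": 0, "ax": 0, "ay": 0, "az": 0},
    {"dx": -0.92, "dy": 0.38, "dz": 0, "ax": 0, "ay": 0, "az": 0},
    {"dx": -0.92, "dy": 0.38, "dz": 0, "ax": 0, "ay": 0, "az": 0},
    {"dx": -0.92, "dy": 0.38, "dz": 0, "ax": 0, "ay": 0, "az": 0},
    {"dx": -0.92, "dy": 0.38, "dz": 0, "ax": 0, "ay": 0, "az": 0},
    {"dx": -0.92, "dy": 0.38, "dz": 0, "ax": 0, "ay": 0, "az": 0},
    {"dx": -0.92, "dy": 0.38, "dz": 0, "ax": 0, "ay": 0, "az": 0},
  ],
)

```text
time: 1.42
position: [0.3758, 0.1788, 0.2679]
eef_rot: [0.685, 0.728, 0.0, 0.0]
wrist_force: [0.3, 0.6, -0.3]
grip_width: 0.0856
```

Run:
```python
from h import *
c=cam('wrist','w1');np.savez('w1.npz',R=c['R'],t=c['t'])
print(env.sense()['position'],env.sense()['q'])
```

```text
[0.37977641 0.17138761 0.26776534] [ 0.2653203  -0.00488772  1.6672315  -0.00902171  1.47752458 -1.35905097]
```

View pics/w1.png

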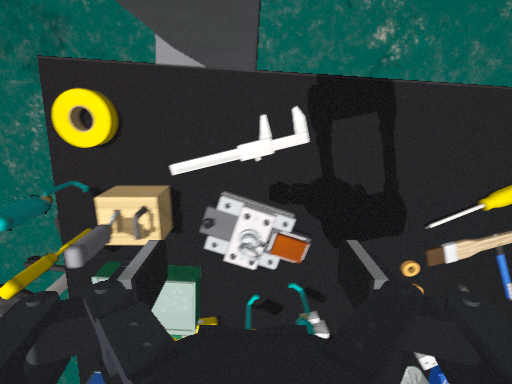

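Run:
```python
from h import *
a=cv2.imread('pics/w1.png')[180:280,190:320]
cv2.imwrite('pics/w1z.png',cv2.resize(a,None,fx=6,fy=6,interpolation=cv2.INTER_CUBIC))
```

```text
(no output)
```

View pics/w1z.png

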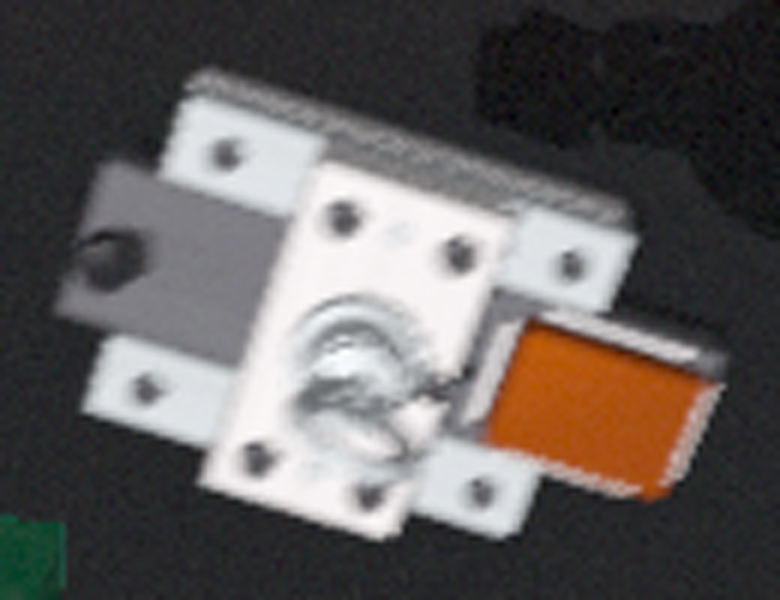

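Run:
```python
from h import *
c=cam('wrist','w2'); d=np.load('w1.npz'); print(abs(c['R']-d['R']).max(),env.sense()['position'])
c['R']=d['R'];c['t']=d['t']
W=lambda u,v:(190+(u+.5)/6-.5,180+(v+.5)/6-.5)
B=[onz(c,*W(*q),.047) for q in [(344,218),(461,254),(258,458),(371,494)]]
print(np.round(B,4),np.mean(B,0)); d=(B[1]-B[0]+B[3]-B[2]);print('yaw y axis',np.degrees(np.arctan2(d[1],d[0]))-90)
d=(B[0]-B[2]+B[1]-B[3]);print(np.degrees(np.arctan2(d[1],d[0]))-180)
print('ring ends',onz(c,*W(300,395),.088),onz(c,*W(440,432),.088))
```

```text
0.010099358961569927 [0.37802888 0.17544887 0.26770561]
[[0.4561 0.1753 0.047 ]
 [0.4638 0.2047 0.047 ]
 [0.5227 0.157  0.047 ]
 [0.5313 0.1865 0.047 ]] [0.49349546 0.18088121 0.047     ]
yaw y axis -15.405667968066183
-15.278648205742002
ring ends [0.48421701 0.16758083 0.088     ] [0.49155793 0.2000046  0.088     ]
```

Run:
```python
from h import *
c=cam('wrist','w3'); np.savez('w3.npz',R=c['R'],t=c['t']); print(env.sense()['position'])
g=cv2.imread('pics/w3.png')[180:280,190:320]
cv2.imwrite('pics/w3z.png',cv2.resize(g,None,fx=6,fy=6,interpolation=cv2.INTER_CUBIC))
a=cv2.imread('pics/w3.png')[170:280,40:180]
cv2.imwrite('pics/w3h.png',cv2.resize(a,None,fx=5,fy=5,interpolation=cv2.INTER_CUBIC))
```

```text
[0.37663547 0.17817126 0.26768325]
```

View pics/w3z.png

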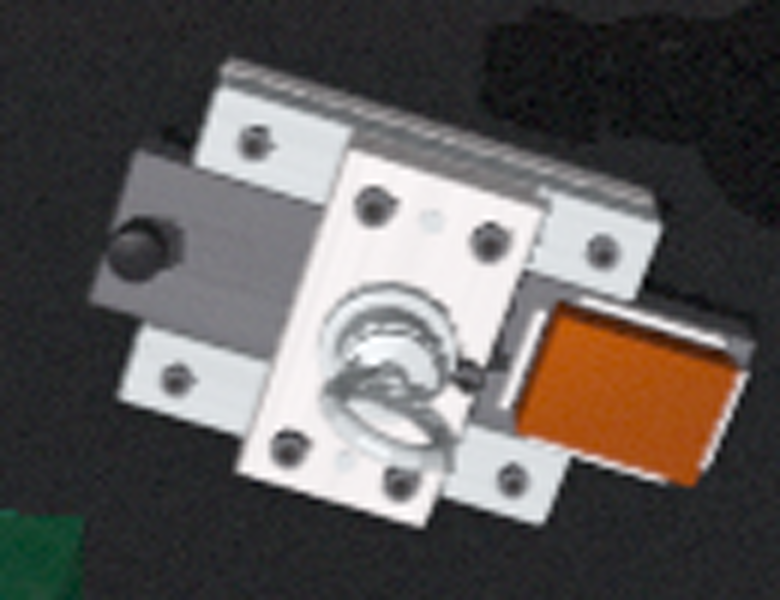

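View pics/w3h.png

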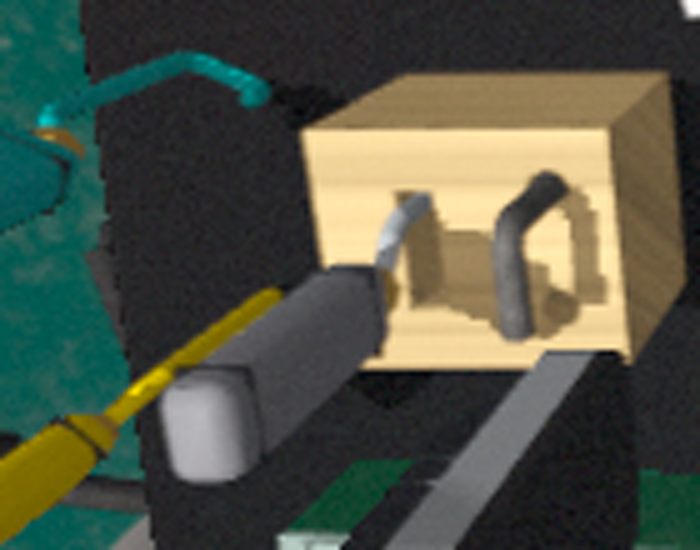

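Run:
```python
from h import *
g=cv2.imread('pics/w3.png')[222:264,236:276]
cv2.imwrite('pics/w3y.png',cv2.resize(g,None,fx=14,fy=14,interpolation=cv2.INTER_CUBIC))
c=cam('side','s2'); np.savez('s2.npz',R=c['R'],t=c['t'])
g=c['frame'][185:255,210:280,::-1]
cv2.imwrite('pics/s2y.png',cv2.resize(g,None,fx=8,fy=8,interpolation=cv2.INTER_CUBIC))
c=cam('wrist'); d=np.load('w3.npz');c['R']=d['R'];c['t']=d['t']
W=lambda u,v:(190+(u+.5)/6-.5,180+(v+.5)/6-.5)
B=[onz(c,*W(*q),.047) for q in [(374,206),(491,242),(290,449),(401,484)]]
print(np.round(B,4),np.mean(B,0)); d=(B[1]-B[0]+B[3]-B[2]);print('yaw y axis',np.degrees(np.arctan2(d[1],d[0]))-90)
print('collar',onz(c,*W(389,338),.064))
for a in np.arange(-40,10,5):
    r=np.radians(a); y=np.array([-np.sin(r),np.cos(r),0]);o=np.array([.4935,.181,.088])
    print(a,[np.round((np.array(proj(c,o+y*s*.017))-[236,222]+.5)*14) for s in(-1,1)])
```

```text
[[0.455  0.1778 0.047 ]
 [0.4629 0.2071 0.047 ]
 [0.522  0.1597 0.047 ]
 [0.5305 0.1886 0.047 ]] [0.49261258 0.18327182 0.047     ]
yaw y axis -15.681651271663753
collar [0.48223959 0.18282513 0.064     ]
-40 [array([113., 300.]), array([367., 515.])]
-35 [array([103., 311.]), array([377., 505.])]
-30 [array([ 95., 322.]), array([386., 494.])]
-25 [array([ 87., 334.]), array([394., 482.])]
-20 [array([ 81., 347.]), array([400., 470.])]
-15 [array([ 75., 360.]), array([406., 457.])]
-10 [array([ 72., 373.]), array([410., 444.])]
-5 [array([ 69., 387.]), array([413., 431.])]
0 [array([ 68., 400.]), array([414., 417.])]
5 [array([ 68., 414.]), array([415., 403.])]
```

View pics/w3y.png

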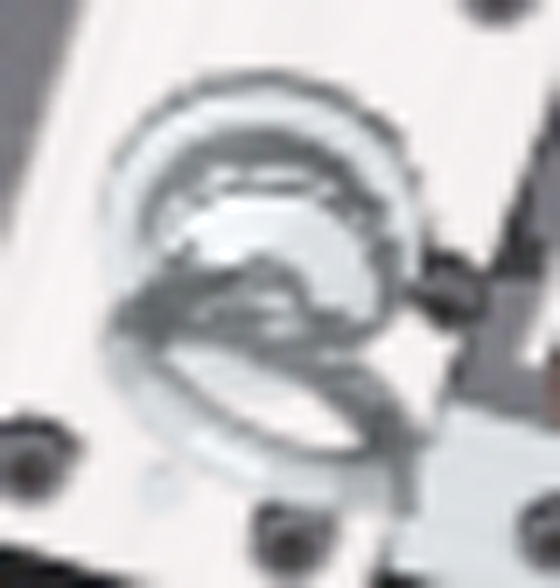

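View pics/s2y.png

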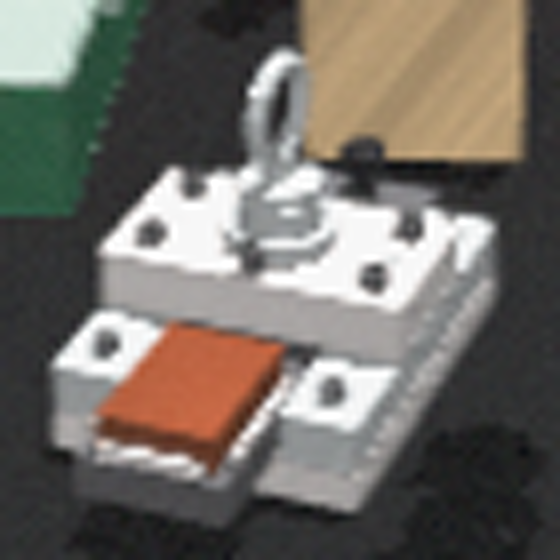

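Request:
send_rows(
  deltas=[
    {"dx": -0.79, "dy": 0.32, "dz": 0, "ax": 0, "ay": 0, "az": 0},
    {"dx": -0.79, "dy": 0.32, "dz": 0, "ax": 0, "ay": 0, "az": 0},
    {"dx": -0.79, "dy": 0.32, "dz": 0, "ax": 0, "ay": 0, "az": 0},
    {"dx": -0.79, "dy": 0.32, "dz": 0, "ax": 0, "ay": 0, "az": 0},
    {"dx": -0.79, "dy": 0.32, "dz": 0, "ax": 0, "ay": 0, "az": 0},
    {"dx": -0.79, "dy": 0.32, "dz": 0, "ax": 0, "ay": 0, "az": 0},
    {"dx": 0, "dy": 0, "dz": 0, "ax": 0, "ay": 0, "az": 0},
    {"dx": 0, "dy": 0, "dz": 0, "ax": 0, "ay": 0, "az": 0},
    {"dx": 0, "dy": 0, "dz": 0, "ax": 0, "ay": 0, "az": 0},
    {"dx": 0, "dy": 0, "dz": 0, "ax": 0, "ay": 0, "az": 0},
  ],
)

```text
time: 2.5
position: [0.4632, -0.002, 0.2677]
eef_rot: [0.684, 0.729, 0.0, -0.0]
wrist_force: [-0.8, 0.6, 1.0]
grip_width: 0.0852
```

Run:
```python
from h import *
c=cam('wrist','w4'); np.savez('w4.npz',R=c['R'],t=c['t']); print(env.sense()['position'],env.sense()['eef_rot'])
for y in (.2,):pass
g=cv2.imread('pics/w4.png')[180:380,190:390]
cv2.imwrite('pics/w4z.png',cv2.resize(g,None,fx=3,fy=3,interpolation=cv2.INTER_CUBIC))
print([np.round(proj(c,p),1) for p in [(.466,-.003,.174),(.466,-.003,.136),(.466,-.003,.098)]])
```

```text
[ 0.46321596 -0.00208627  0.26776241] [ 6.84138082e-01  7.29352421e-01  2.08986793e-04 -2.94767302e-04]
[array([251.5, 187.1]), array([251.5, 178.4]), array([251.6, 171.6])]
```

View pics/w4.png

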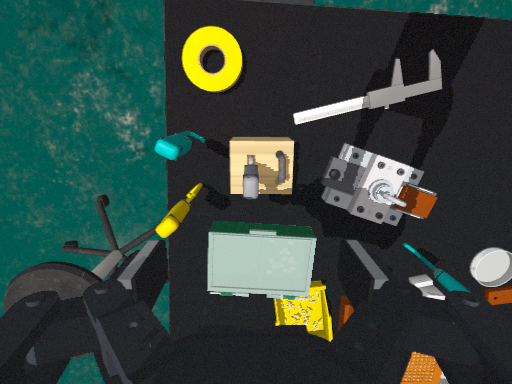

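View pics/w4z.png

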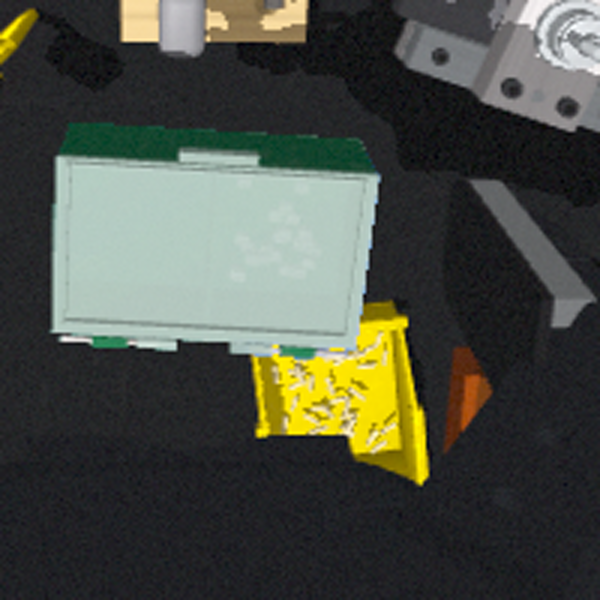

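Run:
```python
from h import *
g=cv2.imread('pics/w4.png')[130:205,220:300]
cv2.imwrite('pics/w4y.png',cv2.resize(g,None,fx=8,fy=8,interpolation=cv2.INTER_CUBIC))
g=cv2.imread('pics/w4.png')[140:240,320:445]
cv2.imwrite('pics/w4p.png',cv2.resize(g,None,fx=6,fy=6,interpolation=cv2.INTER_CUBIC))
```

```text
(no output)
```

View pics/w4y.png

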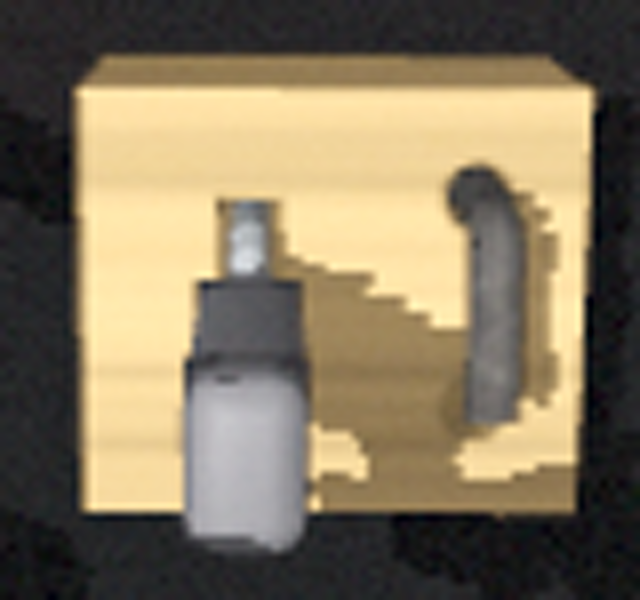

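View pics/w4p.png

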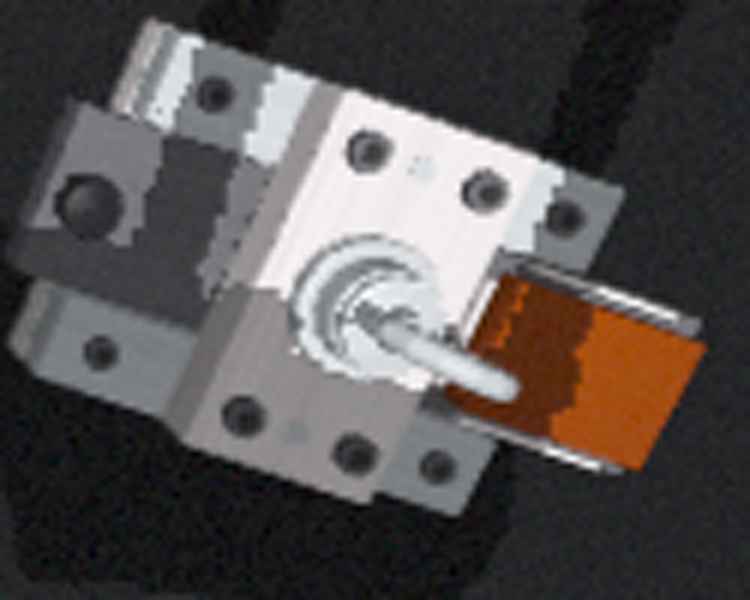

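Run:
```python
from h import *
c=cam('wrist'); d=np.load('w4.npz');c['R']=d['R'];c['t']=d['t']
o=-c['R'].T@c['t'];print('cam',o); v=np.array([.4922,.1833])-o[:2];print('edge yaw',np.degrees(np.arctan2(v[1],v[0]))-90)
W=lambda u,v:(220+(u+.5)/8-.5,130+(v+.5)/8-.5)
cor=[(188,378),(305,380),(300,543),(186,540)]
P=[onz(c,*W(*q),.174) for q in cor];print('handle top',np.round(P,4),np.mean(P,0))
bl=[(78,88),(595,90),(577,512),(84,512)]
P=[onz(c,*W(*q),.064) for q in bl];print('block',np.round(P,4),np.mean(P,0)); 
for i,j in((0,1),(3,2),(0,3),(1,2)): d=P[j]-P[i];print(np.degrees(np.arctan2(d[1],d[0])))
W=lambda u,v:(320+(u+.5)/6-.5,140+(v+.5)/6-.5)
B=[onz(c,*W(*q),.047) for q in [(369,152),(486,190),(244,416),(355,453)]]
print('jig',np.mean(B,0))
for yaw in (-20,-25,-30):
    r=np.radians(yaw);y=np.array([-np.sin(r),np.cos(r),0]);o=np.array([.4924,.1833,.088])
    print(yaw,[np.round((np.array(proj(c,o+.014*(y*np.cos(a)+np.array([0,0,1])*np.sin(a))))-[320,140]+.5)*6) for a in np.arange(0,6.28,np.pi/4)])
```

```text
cam [ 0.39519969 -0.00709604  0.44631295]
edge yaw -26.99729655260758
handle top [[ 0.4562 -0.0118  0.174 ]
 [ 0.4556  0.0024  0.174 ]
 [ 0.4761  0.0031  0.174 ]
 [ 0.4766 -0.0109  0.174 ]] [ 0.46614672 -0.00429857  0.174     ]
block [[ 0.4335 -0.0343  0.064 ]
 [ 0.4285  0.0503  0.064 ]
 [ 0.5003  0.0546  0.064 ]
 [ 0.5056 -0.0303  0.064 ]] [0.46695181 0.01007592 0.064     ]
93.39861207258859
93.60123698214049
3.19721836827672
3.413890202870971
jig [0.49244177 0.18356029 0.047     ]
-20 [array([498., 380.]), array([505., 387.]), array([474., 375.]), array([424., 351.]), array([387., 331.]), array([383., 326.]), array([413., 338.]), array([460., 360.])]
-25 [array([495., 385.]), array([503., 391.]), array([474., 375.]), array([427., 348.]), array([390., 326.]), array([385., 322.]), array([413., 338.]), array([458., 363.])]
-30 [array([491., 390.]), array([500., 394.]), array([474., 375.]), array([429., 344.]), array([393., 321.]), array([388., 319.]), array([413., 338.]), array([455., 366.])]
```

Request:
send_rows(
  deltas=[
    {"dx": -0.05, "dy": 0.07, "dz": 0, "ax": 0, "ay": 0, "az": 0},
    {"dx": 0, "dy": 0, "dz": 0, "ax": 0, "ay": 0, "az": 0},
    {"dx": 0, "dy": 0, "dz": 0.5, "ax": 0, "ay": 0, "az": 0},
    {"dx": 0, "dy": 0, "dz": 0.6, "ax": 0, "ay": 0, "az": 0},
    {"dx": 0, "dy": 0, "dz": 0.6, "ax": 0, "ay": 0, "az": 0},
    {"dx": 0, "dy": 0, "dz": 0.6, "ax": 0, "ay": 0, "az": 0},
    {"dx": 0, "dy": 0, "dz": 0.6, "ax": 0, "ay": 0, "az": 0},
    {"dx": 0, "dy": 0, "dz": 0.5, "ax": 0, "ay": 0, "az": 0},
    {"dx": 0, "dy": 0, "dz": 0.3, "ax": 0, "ay": 0, "az": 0},
    {"dx": 0, "dy": 0, "dz": 0, "ax": 0, "ay": 0, "az": 0},
  ],
  jaw=50,
)

```text
time: 3.43
position: [0.4644, -0.0053, 0.1172]
eef_rot: [0.685, 0.728, -0.002, -0.002]
wrist_force: [-0.3, 0.2, 0.1]
grip_width: 0.0431
```

Run:
```python
from h import *
c=cam('wrist','w5'); print(env.sense()['position'],env.sense()['grip_width'])
s=cam('side'); cv2.imwrite('pics/s5.png',cv2.resize(s['frame'][80:230,200:350,::-1],None,fx=4,fy=4,interpolation=cv2.INTER_CUBIC))
```

```text
[ 0.46567171 -0.00549391  0.11870087] 0.042618723848192513
```

View pics/w5.png

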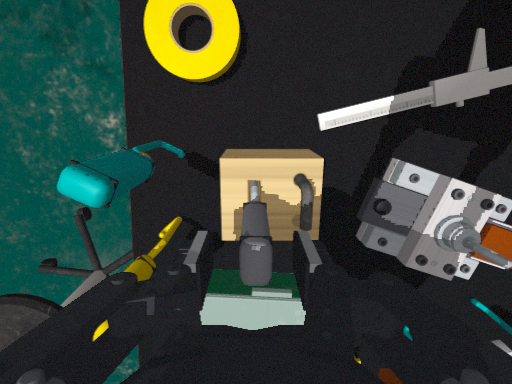

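View pics/s5.png

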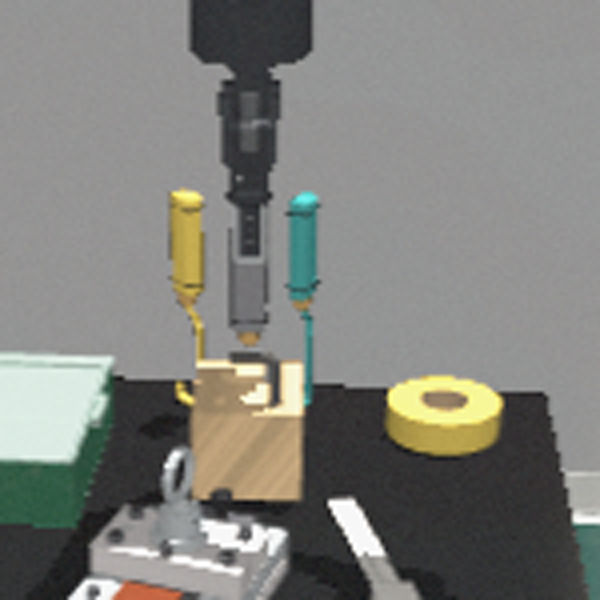

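Request:
send_rows(
  deltas=[
    {"dx": 0, "dy": 0, "dz": 0, "ax": 0, "ay": 0, "az": 0},
    {"dx": 0, "dy": 0, "dz": 0, "ax": 0, "ay": 0, "az": 0},
    {"dx": 0, "dy": 0, "dz": 0, "ax": 0, "ay": 0, "az": 0},
    {"dx": 0, "dy": 0, "dz": 0, "ax": 0, "ay": 0, "az": 0},
    {"dx": 0, "dy": 0, "dz": 0, "ax": 0, "ay": 0, "az": 0},
    {"dx": 0, "dy": 0, "dz": 0, "ax": 0, "ay": 0, "az": 0},
    {"dx": 0, "dy": 0, "dz": 0, "ax": 0, "ay": 0, "az": 0},
    {"dx": 0, "dy": 0, "dz": 0, "ax": 0, "ay": 0, "az": 0},
  ],
  jaw=0,
  force=60,
)

```text
time: 4.2
position: [0.4679, -0.0057, 0.121]
eef_rot: [0.685, 0.728, 0.001, 0.001]
wrist_force: [-0.6, 0.3, 6.7]
grip_width: 0.0145
```

Run:
```python
from h import *
s=env.sense();print(s['position'],s['grip_width'],s['eef_rot'],s['wrist_force'],s['torque'])
```

```text
[ 0.46786077 -0.00566751  0.12104296] 0.014459477702531493 [0.68525246 0.72830401 0.00113021 0.00103326] [-0.60497662  0.30183709  6.68941818] [ 0.32670382  0.04652938 -0.0372532 ]
```

Request:
send_rows(
  deltas=[
    {"dx": 0, "dy": 0, "dz": -0.2, "ax": 0, "ay": 0, "az": 0},
    {"dx": 0, "dy": 0, "dz": -0.3, "ax": 0, "ay": 0, "az": 0},
    {"dx": 0, "dy": 0, "dz": -0.3, "ax": 0, "ay": 0, "az": 0},
    {"dx": 0, "dy": 0, "dz": -0.4, "ax": 0, "ay": 0, "az": 0},
    {"dx": 0, "dy": 0, "dz": -0.4, "ax": 0, "ay": 0, "az": 0},
    {"dx": 0, "dy": 0, "dz": -0.4, "ax": 0, "ay": 0, "az": 0},
    {"dx": 0, "dy": 0, "dz": -0.4, "ax": 0, "ay": 0, "az": 0},
    {"dx": 0, "dy": 0, "dz": -0.4, "ax": 0, "ay": 0, "az": 0},
    {"dx": 0, "dy": 0, "dz": -0.2, "ax": 0, "ay": 0, "az": 0},
    {"dx": 0, "dy": 0, "dz": 0, "ax": 0, "ay": 0, "az": 0},
  ],
)

```text
time: 5.03
position: [0.4678, -0.0061, 0.2416]
eef_rot: [0.685, 0.728, 0.001, 0.002]
wrist_force: [1.4, -0.6, -0.9]
grip_width: 0.0145
```

Run:
```python
from h import *
c=cam('wrist','w6'); s=env.sense();print(s['position'],s['grip_width'],s['eef_rot'],s['wrist_force'],s['torque'])
s=cam('side','s6f'); cv2.imwrite('pics/s6.png',cv2.resize(s['frame'][80:230,200:350,::-1],None,fx=4,fy=4,interpolation=cv2.INTER_CUBIC))
```

```text
[ 0.46698933 -0.00593294  0.24027926] 0.014673246981852284 [6.85193596e-01 7.28360592e-01 3.86338923e-04 6.58967650e-04] [-0.03081539 -0.25185529 -1.3327743 ] [ 0.03009804  0.00065784 -0.05082892]
```

View pics/w6.png

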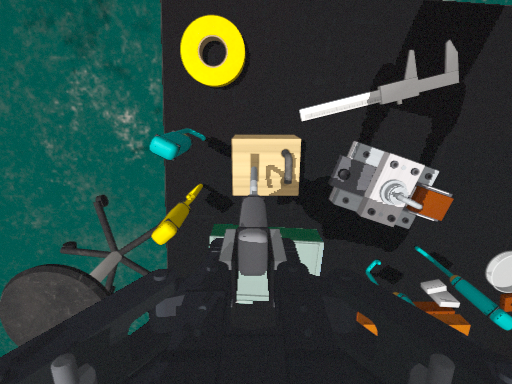

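View pics/s6.png

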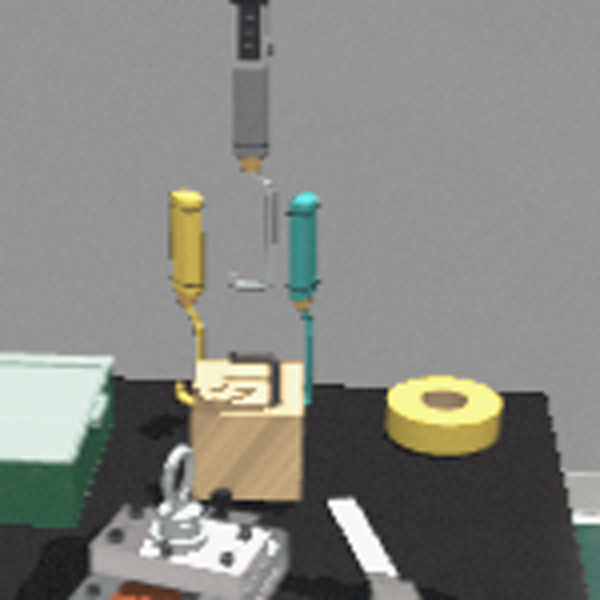

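Request:
send_rows(
  deltas=[
    {"dx": 0.5, "dy": -0.01, "dz": 0, "ax": 0, "ay": 0, "az": 0},
    {"dx": 0.8, "dy": -0.01, "dz": 0, "ax": 0, "ay": 0, "az": 0},
    {"dx": 0.8, "dy": -0.01, "dz": 0, "ax": 0, "ay": 0, "az": 0},
    {"dx": 0.8, "dy": -0.01, "dz": 0, "ax": 0, "ay": 0, "az": 0},
    {"dx": 0.8, "dy": -0.01, "dz": 0, "ax": 0, "ay": 0, "az": 0},
    {"dx": 0.8, "dy": -0.01, "dz": 0, "ax": 0, "ay": 0, "az": 0},
    {"dx": 0.5, "dy": -0.01, "dz": 0, "ax": 0, "ay": 0, "az": 0},
    {"dx": 0.2, "dy": -0.01, "dz": 0, "ax": 0, "ay": 0, "az": 0.4},
    {"dx": 0, "dy": 0, "dz": 0, "ax": 0, "ay": 0, "az": 0.8},
    {"dx": 0, "dy": 0, "dz": 0, "ax": 0, "ay": 0, "az": 0.8},
  ],
)

```text
time: 5.97
position: [0.4497, 0.2022, 0.238]
eef_rot: [0.758, 0.652, -0.002, -0.001]
wrist_force: [-1.2, -0.5, -1.5]
grip_width: 0.0146
```

Request:
send_rows(
  deltas=[
    {"dx": 0, "dy": 0, "dz": 0, "ax": 0, "ay": 0, "az": 0.8},
    {"dx": 0, "dy": 0, "dz": 0, "ax": 0, "ay": 0, "az": 0.8},
    {"dx": 0, "dy": 0, "dz": 0, "ax": 0, "ay": 0, "az": 0.5},
    {"dx": 0, "dy": 0, "dz": 0, "ax": 0, "ay": 0, "az": 0.3},
    {"dx": 0, "dy": 0, "dz": 0, "ax": 0, "ay": 0, "az": 0},
    {"dx": 0, "dy": 0, "dz": 0, "ax": 0, "ay": 0, "az": 0},
    {"dx": 0, "dy": 0, "dz": 0, "ax": 0, "ay": 0, "az": 0},
  ],
)

```text
time: 6.55
position: [0.4504, 0.2014, 0.2389]
eef_rot: [0.833, 0.553, -0.001, -0.0]
wrist_force: [-0.5, 1.2, -0.8]
grip_width: 0.0146
```

Run:
```python
from h import *
c=cam('wrist','w7'); s=env.sense();print(s['time'],s['position'],s['grip_width'],s['eef_rot'],s['wrist_force'])
r=s['eef_rot'];print('yaw',2*np.degrees(np.arctan2(r[1],r[0])))
s=cam('side','s7f'); cv2.imwrite('pics/s7.png',cv2.resize(s['frame'][100:250,200:350,::-1],None,fx=4,fy=4,interpolation=cv2.INTER_CUBIC))
t=cam('top','t7f'); cv2.imwrite('pics/t7.png',cv2.resize(t['frame'][140:240,200:320,::-1],None,fx=5,fy=5,interpolation=cv2.INTER_CUBIC))
```

```text
6.6 [0.45054886 0.20146763 0.23915037] 0.014756110586089359 [ 8.33272755e-01  5.52861863e-01 -5.00987973e-04 -1.57735469e-04] [ 0.15262269  0.47746491 -1.2713403 ]
yaw 67.1271527870333
```

View pics/w7.png

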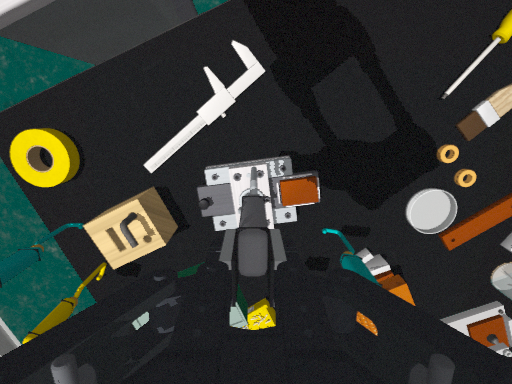

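View pics/s7.png

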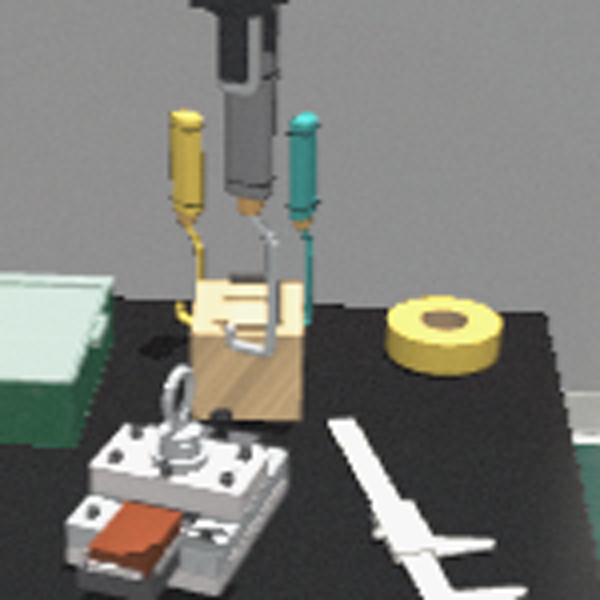

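View pics/t7.png

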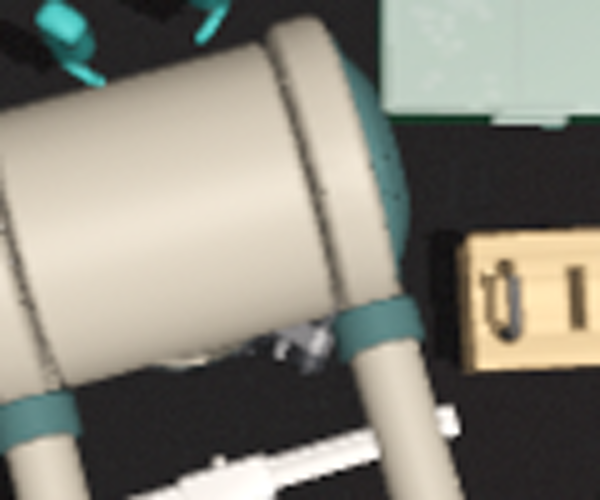

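Run:
```python
from h import *
s=cam('side'); 
S=np.array([.4505,.2015,.1320]); x=np.array([np.cos(np.radians(-22.9)),np.sin(np.radians(-22.9)),0]); z=np.array([0,0,1])
C=lambda p:np.round((np.array(proj(s,p))-[200,100]+.5)*4,1)
print('tip top ctr',C(S+12*1e-3*x+.0085*z),'tip bar',C(S+.012*x-.003*z),'shank bot',C(S-.013*x-.003*z),'shank 50',C(S-.013*x+.055*z))
print('handle bottom',C(S+.084*z),'eye ctr',C([.4924,.1835,.088]),'eye top',C([.4924,.1835,.105]),'eye opening top/bot',C([.4924,.1835,.099]),C([.4924,.1835,.077]))
g=cv2.imread('pics/s7f.png')[155:215,230:290]; cv2.imwrite('pics/s7z.png',cv2.resize(g,None,fx=10,fy=10,interpolation=cv2.INTER_CUBIC))
```

```text
tip top ctr [227.2 325.4] tip bar [227.2 344.4] shank bot [268.1 354.1] shank 50 [269.4 254.6]
handle bottom [247.5 197.9] eye ctr [175.4 396.6] eye top [174.9 370. ] eye opening top/bot [175.  379.5] [175.7 413.6]
```

View pics/s7z.png

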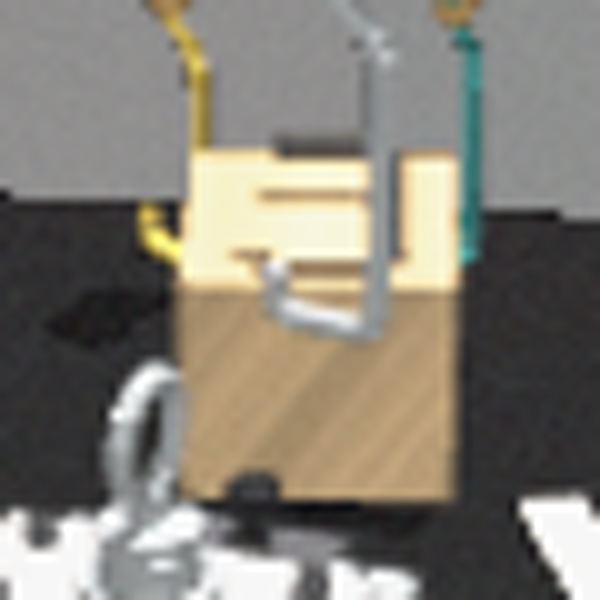

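Request:
send_rows(
  deltas=[
    {"dx": -0.05, "dy": 0, "dz": 0.24, "ax": 0, "ay": 0, "az": 0},
    {"dx": 0, "dy": 0, "dz": 0.3, "ax": 0, "ay": 0, "az": 0},
    {"dx": 0, "dy": 0, "dz": 0.3, "ax": 0, "ay": 0, "az": 0},
    {"dx": 0, "dy": 0, "dz": 0.3, "ax": 0, "ay": 0, "az": 0},
    {"dx": 0, "dy": 0.2, "dz": 0, "ax": 0, "ay": 0, "az": 0},
    {"dx": 0, "dy": 0, "dz": 0, "ax": 0, "ay": 0, "az": 0},
    {"dx": 0, "dy": 0, "dz": 0, "ax": 0, "ay": 0, "az": 0},
    {"dx": 0, "dy": 0, "dz": 0, "ax": 0, "ay": 0, "az": 0},
  ],
)

```text
time: 7.42
position: [0.4581, 0.1967, 0.1948]
eef_rot: [0.834, 0.553, 0.001, 0.0]
wrist_force: [0.6, 0.4, -0.3]
grip_width: 0.0144
```

Run:
```python
from h import *
c=cam('wrist','w8'); s=env.sense();print(s['time'],s['position'],s['wrist_force'])
s=cam('side','s8f'); cv2.imwrite('pics/s8.png',cv2.resize(s['frame'][165:225,225:285,::-1],None,fx=10,fy=10,interpolation=cv2.INTER_CUBIC))
g=cv2.imread('pics/w8.png')[140:250,190:330]; cv2.imwrite('pics/w8z.png',cv2.resize(g,None,fx=5,fy=5,interpolation=cv2.INTER_CUBIC))
```

```text
7.4667 [0.45798627 0.19676702 0.1947979 ] [ 0.25983688 -0.2790787  -0.58576271]
```

View pics/w8z.png

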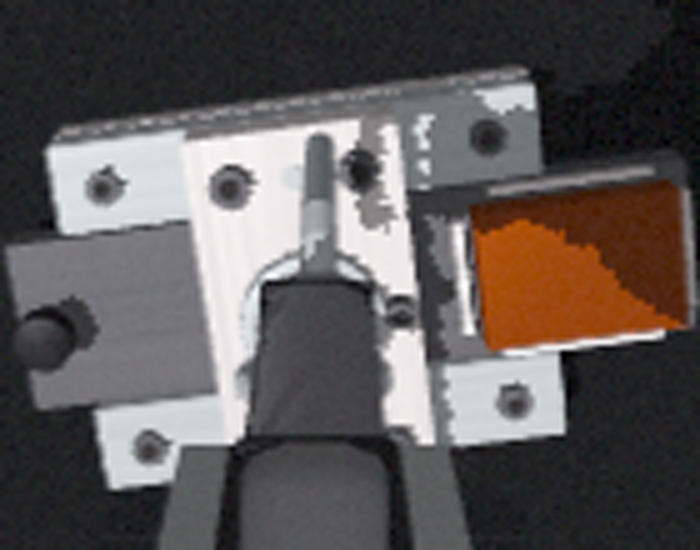

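View pics/s8.png

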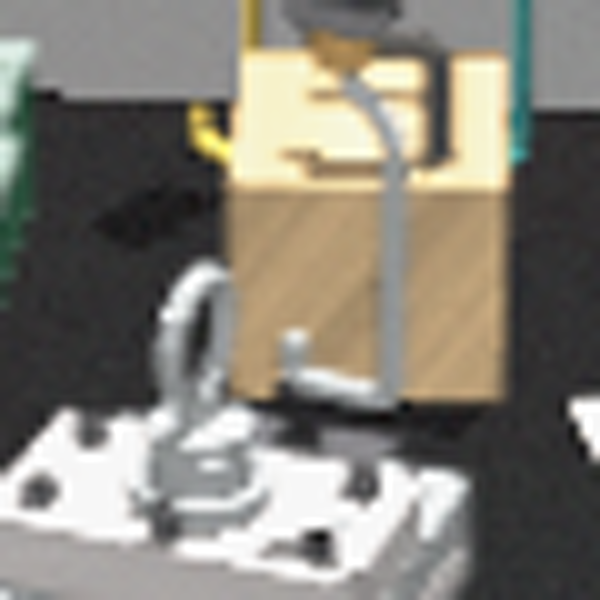

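Request:
send_rows(
  deltas=[
    {"dx": 0, "dy": 0.1, "dz": 0, "ax": 0, "ay": 0, "az": 0},
    {"dx": 0, "dy": 0.15, "dz": 0, "ax": 0, "ay": 0, "az": 0},
    {"dx": 0, "dy": 0.15, "dz": 0, "ax": 0, "ay": 0, "az": 0},
    {"dx": 0, "dy": 0.1, "dz": 0, "ax": 0, "ay": 0, "az": 0},
    {"dx": 0, "dy": 0.08, "dz": 0, "ax": 0, "ay": 0, "az": 0},
    {"dx": 0, "dy": 0, "dz": 0, "ax": 0, "ay": 0, "az": 0},
    {"dx": 0, "dy": 0, "dz": 0, "ax": 0, "ay": 0, "az": 0},
  ],
)

```text
time: 8.1
position: [0.4789, 0.1875, 0.194]
eef_rot: [0.834, 0.552, -0.0, -0.0]
wrist_force: [0.2, 0.5, -1.3]
grip_width: 0.0143
```

Run:
```python
from h import *
s=env.sense();print(s['time'],s['position'],s['wrist_force'])
s=cam('side','s9f'); cv2.imwrite('pics/s9.png',cv2.resize(s['frame'][165:225,225:285,::-1],None,fx=10,fy=10,interpolation=cv2.INTER_CUBIC))
```

```text
8.1 [0.4788882  0.18749089 0.19397085] [ 0.2461441   0.4942673  -1.25656607]
```

View pics/s9.png

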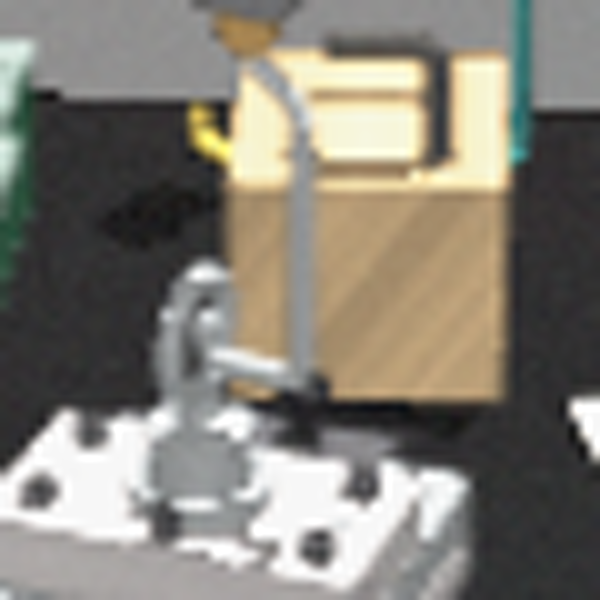

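Tip (210,315) is inside the ring opening, no contact force. Continue the insertion.

Request:
send_rows(
  deltas=[
    {"dx": 0, "dy": 0.1, "dz": 0, "ax": 0, "ay": 0, "az": 0},
    {"dx": 0, "dy": 0.1, "dz": 0, "ax": 0, "ay": 0, "az": 0},
    {"dx": 0, "dy": 0.1, "dz": 0, "ax": 0, "ay": 0, "az": 0},
    {"dx": 0, "dy": 0.05, "dz": 0, "ax": 0, "ay": 0, "az": 0},
    {"dx": 0, "dy": 0, "dz": 0, "ax": 0, "ay": 0, "az": 0},
    {"dx": 0, "dy": 0, "dz": 0, "ax": 0, "ay": 0, "az": 0},
    {"dx": 0, "dy": 0, "dz": 0, "ax": 0, "ay": 0, "az": 0},
  ],
)

```text
time: 8.73
position: [0.4915, 0.1822, 0.194]
eef_rot: [0.833, 0.553, -0.0, -0.0]
wrist_force: [-0.0, -0.5, -0.6]
grip_width: 0.0143
```

Run:
```python
from h import *
s=env.sense();print(s['time'],s['position'],s['wrist_force'])
s=cam('side','s10f'); cv2.imwrite('pics/s10.png',cv2.resize(s['frame'][165:225,225:285,::-1],None,fx=10,fy=10,interpolation=cv2.INTER_CUBIC))
c=cam('wrist','w10'); g=cv2.imread('pics/w10.png')[140:250,190:330]; cv2.imwrite('pics/w10z.png',cv2.resize(g,None,fx=5,fy=5,interpolation=cv2.INTER_CUBIC))
```

```text
8.7333 [0.49153444 0.18219251 0.19403436] [-0.04496574 -0.52834321 -0.5782637 ]
```

View pics/s10.png

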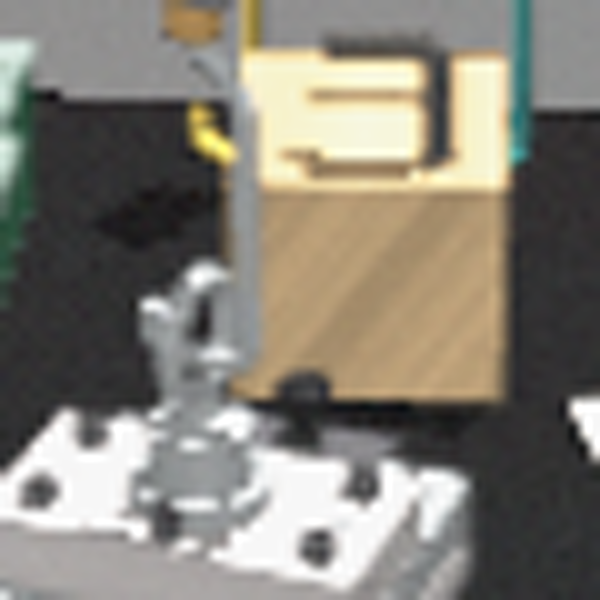

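View pics/w10z.png

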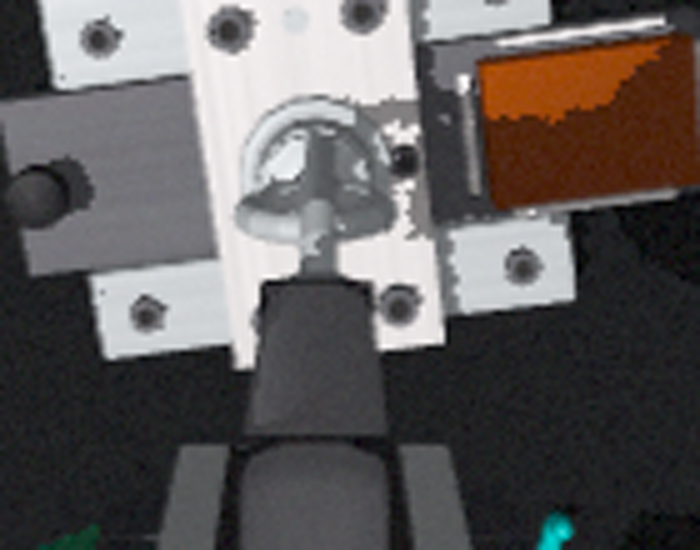

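Request:
send_rows(
  deltas=[
    {"dx": 0, "dy": 0, "dz": -0.1, "ax": 0, "ay": 0, "az": 0},
    {"dx": 0, "dy": 0, "dz": -0.1, "ax": 0, "ay": 0, "az": 0},
    {"dx": 0, "dy": 0, "dz": -0.05, "ax": 0, "ay": 0, "az": 0},
    {"dx": 0, "dy": 0, "dz": -0.05, "ax": 0, "ay": 0, "az": 0},
    {"dx": 0, "dy": 0, "dz": -0.05, "ax": 0, "ay": 0, "az": 0},
    {"dx": 0, "dy": 0, "dz": -0.05, "ax": 0, "ay": 0, "az": 0},
    {"dx": 0, "dy": 0, "dz": -0.05, "ax": 0, "ay": 0, "az": 0},
    {"dx": 0, "dy": 0, "dz": -0.05, "ax": 0, "ay": 0, "az": 0},
    {"dx": 0, "dy": 0, "dz": 0, "ax": 0, "ay": 0, "az": 0},
    {"dx": 0, "dy": 0, "dz": 0, "ax": 0, "ay": 0, "az": 0},
  ],
)

```text
time: 9.67
position: [0.4917, 0.1822, 0.2141]
eef_rot: [0.833, 0.553, 0.0, 0.0]
wrist_force: [-0.3, 0.6, -3.1]
grip_width: 0.0148
```

Run:
```python
from h import *
s=env.sense();print(s['time'],s['position'],s['wrist_force'],s['torque'])
s=cam('side','s11f'); cv2.imwrite('pics/s11.png',cv2.resize(s['frame'][165:225,225:285,::-1],None,fx=10,fy=10,interpolation=cv2.INTER_CUBIC))
c=cam('wrist','w11')
s=env.sense();print(s['time'],s['position'],s['wrist_force'],s['torque'])
```

```text
9.6667 [0.49171443 0.18218762 0.21414523] [-0.29393639  0.62785779 -3.06947692] [-0.00269178  0.02558504  0.07177245]
9.7667 [0.49159468 0.18215168 0.21397749] [ 0.33810491 -0.03085806 -3.23575861] [ 0.00314032  0.05196092 -0.02472282]
```

View pics/s11.png

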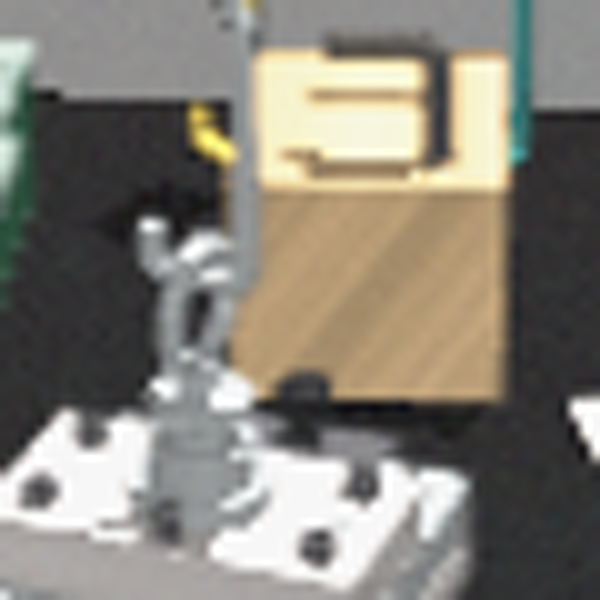

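Request:
send_rows(
  deltas=[
    {"dx": 0, "dy": 0, "dz": -0.05, "ax": 0, "ay": 0, "az": 0},
    {"dx": 0, "dy": 0, "dz": -0.08, "ax": 0, "ay": 0, "az": 0},
    {"dx": 0, "dy": 0, "dz": -0.1, "ax": 0, "ay": 0, "az": 0},
    {"dx": 0, "dy": 0, "dz": -0.1, "ax": 0, "ay": 0, "az": 0},
    {"dx": 0, "dy": 0, "dz": -0.1, "ax": 0, "ay": 0, "az": 0},
    {"dx": 0, "dy": 0, "dz": -0.1, "ax": 0, "ay": 0, "az": 0},
    {"dx": 0, "dy": 0, "dz": -0.07, "ax": 0, "ay": 0, "az": 0},
    {"dx": 0, "dy": 0, "dz": -0.03, "ax": 0, "ay": 0, "az": 0},
    {"dx": 0, "dy": 0, "dz": 0, "ax": 0, "ay": 0, "az": 0},
    {"dx": 0, "dy": 0, "dz": 0, "ax": 0, "ay": 0, "az": 0},
  ],
)

```text
time: 10.6
position: [0.4917, 0.1822, 0.2393]
eef_rot: [0.833, 0.553, 0.0, -0.0]
wrist_force: [-0.3, -0.6, -1.8]
grip_width: 0.0139
```

Run:
```python
from h import *
for i in range(3):
    c=cam('wrist','w12');s=env.sense();print(s['time'],s['position'],s['wrist_force'],s['torque'])
s=cam('side','s12f'); cv2.imwrite('pics/s12.png',cv2.resize(s['frame'][155:225,225:285,::-1],None,fx=8,fy=8,interpolation=cv2.INTER_CUBIC))
g=cv2.imread('pics/w12.png')[140:250,190:330]; cv2.imwrite('pics/w12z.png',cv2.resize(g,None,fx=5,fy=5,interpolation=cv2.INTER_CUBIC))
C=lambda p:np.round((np.array(proj(s,p))-[225,155]+.5)*8,1)
for r in (0,.024,.032,.042): print(r,'ring top',C([.4912,.182,.105+r]),'collar top front',C([.4912,.194,.066+r]),'groove top',C([.4912,.189,.041+r]))
```

```text
10.65 [0.49155137 0.18217694 0.23917043] [-0.03457253  0.05022927 -2.79153319] [-0.09345253  0.00473193 -0.01055028]
10.7 [0.49151243 0.18212676 0.23905962] [-0.58792015  0.05196931 -2.89294873] [0.01579627 0.05301724 0.01369468]
10.75 [0.49149959 0.18214768 0.23905347] [ 0.21191746 -0.10359886 -2.73976533] [ 0.0076302  -0.01500146  0.00908951]
0 ring top [154.6 297.8] collar top front [151.8 439. ] groove top [155.5 505.2]
0.024 ring top [153.1 221. ] collar top front [150.3 364.8] groove top [154.  433.3]
0.032 ring top [152.6 195. ] collar top front [149.8 339.7] groove top [153.6 408.9]
0.042 ring top [152.  162.1] collar top front [149.2 307.9] groove top [152.9 378.1]
```

View pics/s12.png

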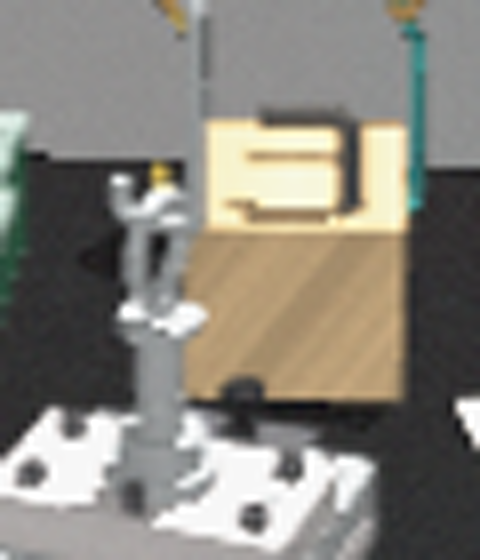

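View pics/w12z.png

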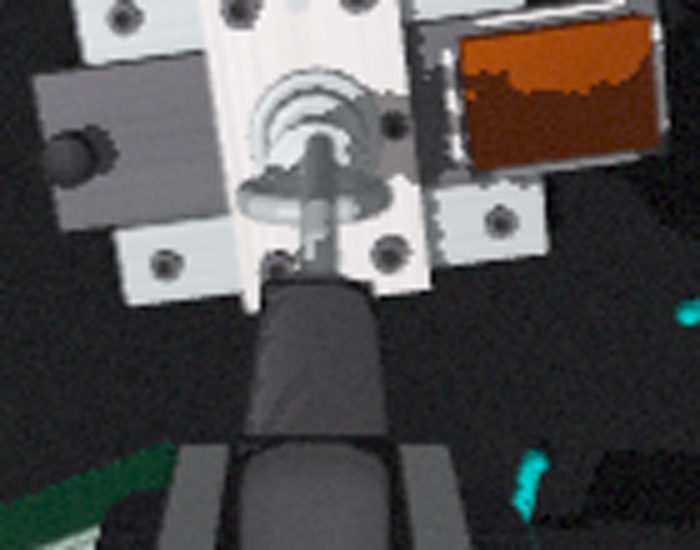

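Run:
```python
from h import *
s=env.sense();print(s['time'],s['position'],s['wrist_force'],s['grip_width'],abs(s['joint_velocities']).max())
print(env.job_done())
```

```text
10.8 [0.49153535 0.1821418  0.23904178] [-0.50850588 -0.15531958 -3.8634666 ] 0.014186343794437173 0.0025624691619320346
the job is handed in; nothing more can be done
None
```

The pin is hanging on the held hook with its groove clear above the bushing. I handed the job in at 10.8 s, and the hand-in reported no verdict.

I gripped the grey hook across its 16 mm and lifted it straight out of the block. I then turned it about 26° to line up with the pin's eye, slid the bar through the eye without a noticeable push, and raised it slowly.

**Last checks:**
- **Height:** the pin is up by about 31–33 mm, against the allowed 23–42 mm. The side picture gave about 33 mm, and the arm's lift less the free travel gave about 32 mm. At this picture size I could not see the groove itself, so its clearance follows from that height.
- **Load:** the wrist carried about 2.8–2.9 N, which fits the hook plus the pin (one noisy reading was 3.9 N). Sideways forces were only noise, about 0.5 N.
- **Pose:** the arm was still, the pin looked upright and centred on the bar, and the fingers were well above it.
- **Bench:** the last views show no visible change to the slide or coupon. I did not measure their positions again, and did not check the dish and collars after the lift.

**Disagreement:** the cameras differed by about 2 mm on where the hook and pin stood. I averaged this out, and the close views before the lift showed the hook centred in the eye.

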